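# Hold the fourth candle over its bare spike

## Task

Three of the four spikes on the candle ring already carry a pillar candle. Take the matching pillar candle out of the cardboard tray, lift it clear above the tops of the fitted candles, carry it over and stop with it upright and centred over the one bare spike, its underside about a centimetre above the spike's tip, without touching the ring, the spike or the fitted candles and without disturbing anything else. Finish there, still holding it steady in the air, so that I can check it from all sides before it is pressed on.

Things in the scene. Friction and masses are not known exactly. Their poses are not given: they have to be found in the camera images.
- spare_pillar: The candle to carry: ivory wax pillar candle, an upright plain cylinder 50 mm in diameter and 100 mm high (a thin wick stands 9 mm above it, no obstacle), about 180 g, loose, standing in the cardboard tray. Origin: centre of its underside; z up along its axis. Round, so its yaw means nothing.
- tray: Open cardboard tray fixed to the table, 190 mm (x) by 130 mm (y), walls 45 mm high and 5 mm thick, floor 5 mm thick. Origin: centre of its underside on the table; x along its long side, y along its short side. The pillar and the small candle stand on its floor side by side, within 12 mm of its long centre line, about 42 mm either side of its middle, either way round.
- small_candle: A smaller ivory candle in the same tray, 40 mm in diameter and 60 mm high, loose; not to be used or disturbed. Origin: centre of its underside.
- ring: Candle ring fixed to the table: green foam ring, 300 mm outer and 176 mm inner diameter, top 48 mm above the table, in a black tray 312 mm across; greenery up to 25 mm above the foam is no obstacle. Four steel dishes (68 mm across, rim 3 mm) with spikes sit on the foam 90 degrees apart, 115 mm from its centre. Origin: centre of its underside; z up, x towards spike 1, y towards spike 2.
- candle_a: One of three fitted candles, same as the spare one (50 mm in diameter, 100 mm high), fixed on a spike of the ring; which spike differs from start to start. Origin: centre of its underside, 50 mm above the table, its top 150 mm above the table.
- candle_b: One of three fitted candles, same as the spare one (50 mm in diameter, 100 mm high), fixed on a spike of the ring; which spike differs from start to start. Origin: centre of its underside, 50 mm above the table, its top 150 mm above the table.
- candle_c: One of three fitted candles, same as the spare one (50 mm in diameter, 100 mm high), fixed on a spike of the ring; which spike differs from start to start. Origin: centre of its underside, 50 mm above the table, its top 150 mm above the table.
- spike_1 (a point): Tip of spike 1 of the ring, 68 mm above the table, thin, standing 18 mm up from the middle of its dish; hidden inside a fitted candle, or bare where no candle stands (one of the four).
- spike_2 (a point): Tip of spike 2 of the ring, 68 mm above the table, thin, standing 18 mm up from the middle of its dish; hidden inside a fitted candle, or bare where no candle stands (one of the four).
- spike_3 (a point): Tip of spike 3 of the ring, 68 mm above the table, thin, standing 18 mm up from the middle of its dish; hidden inside a fitted candle, or bare where no candle stands (one of the four).
- spike_4 (a point): Tip of spike 4 of the ring, 68 mm above the table, thin, standing 18 mm up from the middle of its dish; hidden inside a fitted candle, or bare where no candle stands (one of the four).
- vase: Narrow-necked green glass bud vase, 56 mm in diameter and 145 mm high, loose, standing between tray and ring; not to be disturbed. Origin: centre of its underside.
- tape_roll: Roll of florist's tape lying flat, 90 mm in diameter, 25 mm high, loose, beyond the ring as seen from the robot; not to be disturbed. Origin: centre of its underside.
- secateurs: Secateurs with red grips lying flat, 200 mm long, 18 mm high, loose, beyond the tray as seen from the robot; not to be disturbed. Origin: under the pivot; x towards the blade's tip.

How it is judged:
By the outcome, as a careful person would: the job done as asked, in the order asked, and still so for the second after the job is handed in, while the arm keeps its last pose, push and grip.
It also fails if it takes over 48 s, if anything falls off the work surface, if the arm or the gripper's body presses on something with over 40 N, if the wrist force passes 120 N, or if a joint passes its speed limit or range.

## Robot

A 6-joint arm with a two-finger parallel gripper is mounted at the origin on the work surface. World frame = base frame: x ahead of the robot, y to its left, z up, the work surface at z = 0. Lengths are in m, angles in degrees, forces in N, time in s.
With the tool pointing down it reaches from about 0.4 to 0.825 m from the base axis. Payload 7 kg.
Tool frame: the origin (TCP) lies midway between the tips of the shut fingers; the grasp point (between the pads) lies 19 mm behind it; z points along the fingers, y is the direction in which the jaws open and shut (so a half turn about z gives the same grasp; the last joint's range is limited). The gripper opens to 88 mm and grips with 3 to 60 N. Pads are 19 mm wide; open, the fingers measure 130 mm over their backs; the gripper's body (78 mm by 193 mm) begins 47 mm behind the grasp point.
Start: joints at [85.491, 20.546, 0.682, 0, -70.136, -16.507], TCP at [0.242, 0.63, 0.227] pointing down, gripper open.
Joint ranges: [-176.03, 176.03], [-82.01, 121.73], [-58.28, 71.71], [-173.87, 95.51], [-174.79, -0.11], [-173.66, 173.66]. Speed limits (degrees/s): [136.94, 136.94, 172.46, 180, 180, 180].

## Interface

Orientations are given as a 3x3 rotation matrix whose columns are the frame's x, y, z axes.
In Python, from rig import robot gives the robot as it stands. Calls block until the motion is done:
- robot.goto(position, orientation): joint-space move of the TCP to a pose.
- robot.servo_line(position, ori=None, speed=0.15): straight line of the TCP; ori=None keeps the orientation; speed is the mean speed in m/s.
- robot.movej(angles): joint-space move.
- robot.move_gripper(opening): opening from 0.0 (shut) to 1.0 (fully open); the grip force is fixed at half the most; returns when the fingers have stopped.
- robot.dwell(seconds).
- robot.ik(position, orientation): joint angles nearest the present ones, or None.
- robot.grab_frame(name): name is "scene" or "top"; returns (picture, depth): 400x640x3 uint8, red, green, blue; 400x640 float32, m along the optical axis (not along the pixel's ray), 0 where there is no reading.
- robot.camera_info(name): a dict with "vfov" (degrees; the focal length in pixels is half the picture's height over the tangent of half this angle, whatever the lens; pixels are square), "cx", "cy" (the principal point, pixels), "view" (4x4, takes a point from world to camera coordinates). Camera axes: x right, y down, z forward; pixel columns grow to the right and rows downward; lengths in m; the calibration is good to about 2 mm. A picture is of the moment at which its call begins. camera_info takes no time and is no camera call.
A pose or a line that the arm cannot do raises robot.Unreachable and nothing moves.
- robot.job_done(): hands the job in, once; it reports no verdict.
Readings, each from a call of its own:
- robot.read_t(): time.
- robot.read_qpos(): joint angles.
- robot.read_qvel(): joint speeds.
- robot.read_effort(): joint torques, N m.
- robot.read_position(): TCP position.
- robot.read_tcp_rot(): TCP orientation.
- robot.read_force(): force on the tool from outside, world axes, zero at the start.
- robot.read_ft_torque(): the same for the moment, N m.
- robot.read_grip_width(): opening from 0.0 (shut) to 1.0 (fully open).
Only numpy, scipy, OpenCV 4.12 (cv2) and the standard library are available. Lean on these libraries where they do the work, as an engineer would, in place of code of your own. Each camera call takes 0.05 s, during which the arm holds its last target.

## Working session

There is one attempt and no reset: what is moved stays moved. The work goes in short steps, each a Python script; the robot and the scene stay as the last script left them, time stands still between calls to the robot, and variables do not carry over. Pictures are saved under pics/ and viewed, and the job is handed in when it is done.

```bash
ls; mkdir -p pics; cat > h.py <<'E'
import numpy as np, cv2
from rig import robot
def cam(n):
    c=robot.camera_info(n); f=200/np.tan(np.radians(c['vfov']/2)); return f,c['cx'],c['cy'],np.array(c['view'])
def pts(n,d):
    f,cx,cy,V=cam(n); v,u=np.mgrid[0:400,0:640]
    P=np.stack([(u-cx)/f*d,(v-cy)/f*d,d],-1); return (P-V[:3,3])@V[:3,:3]
def ray(n,u,v,z):
    f,cx,cy,V=cam(n); R=V[:3,:3]; o=-R.T@V[:3,3]; d=R.T@np.array([(u-cx)/f,(v-cy)/f,1]); return o+d*(z-o[2])/d[2]
def proj(n,p):
    f,cx,cy,V=cam(n); q=V[:3,:3]@np.array(p)+V[:3,3]; return q[0]/q[2]*f+cx,q[1]/q[2]*f+cy
E
python3 - <<'E'
from h import *
for n in("scene","top"):
    im,d=robot.grab_frame(n); np.savez(f'{n}0.npz',im=im,d=d)
    cv2.imwrite(f'pics/{n}0.png',im[...,::-1]); print(n,robot.camera_info(n))
print(robot.read_t(),robot.read_grip_width())
E
```

```text
pics
scene {'vfov': 56.02665041639823, 'cx': 318.1136233610838, 'cy': 197.81227097784245, 'view': array([[-0.3571516 ,  0.93404496, -0.00165436,  0.15651067],
       [ 0.73904706,  0.28150609, -0.61201614, -0.42962418],
       [-0.57118488, -0.2198052 , -0.79084354,  1.34972885],
       [ 0.        ,  0.        ,  0.        ,  1.        ]])}
top {'vfov': 54.71594917102108, 'cx': 315.26233227109884, 'cy': 199.20577305073886, 'view': array([[ 0.02700893, -0.99949451, -0.01677053,  0.06528106],
       [-0.99313106, -0.02491874, -0.11432302,  0.62829539],
       [ 0.11384733,  0.01974308, -0.99330207,  0.81078329],
       [ 0.        ,  0.        ,  0.        ,  1.        ]])}
0.1 0.9958763426717513
```

View pics/scene0.png

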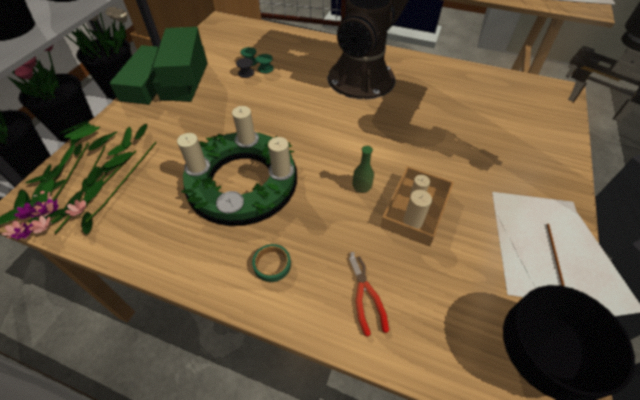

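View pics/top0.png

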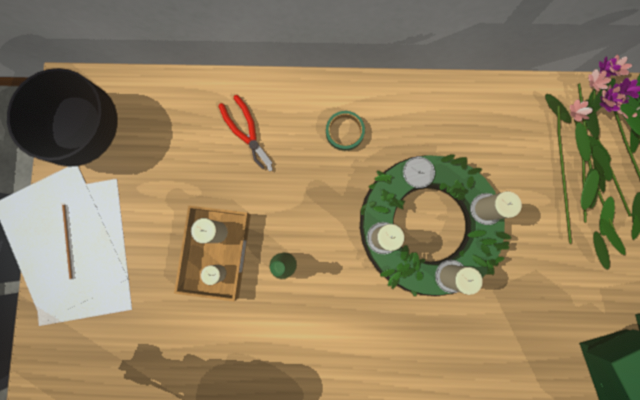

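The top view shows the pillar at about (203,230) in the tray, with the small candle at (210,275). The vase is at (282,265), fitted candles at (388,237), (468,280) and (508,205), and the bare dish at (419,172). In the scene view the bare dish is at (230,202). Next I'll measure them from depth, colour masks and rays.

```bash
cat > m.py <<'E'
from h import *
z=np.load('top0.npz'); im,d=z['im'],z['d']; P=pts('top',d)
hsv=cv2.cvtColor(im,cv2.COLOR_RGB2HSV)
print('table z',np.median(P[100:140,180:210,2]))
for nm,u,v,h in[('pillar',203,230,.105),('small',210,275,.065),('fA',388,237,.15),('fB',468,280,.15),('fC',508,205,.15),('vase',282,265,None)]:
    w=22; zz=P[v-w:v+w,u-w:u+w,2]; dd=d[v-w:v+w,u-w:u+w]
    hh=h or np.percentile(zz[dd>0],99)
    m=np.zeros(d.shape,np.uint8); m[v-w:v+w,u-w:u+w]=((abs(zz-hh)<.008)&(dd>0))
    c,_=max([(k,cv2.contourArea(k)) for k in cv2.findContours(m,0,2)[0]],key=lambda t:t[1])
    (cu,cv_),r=cv2.minEnclosingCircle(c); M=cv2.moments(c); cu2,cv2_=M['m10']/M['m00'],M['m01']/M['m00']
    A=cv2.contourArea(c); q=P[m>0]
    f=cam('top')[0]; 
    print(nm,(round(cu2,1),round(cv2_,1)),'r',round(r,1),'diam mm',1000*2*np.sqrt(m.sum()/np.pi)*np.median(d[m>0])/f,'ray',ray('top',cu2,cv2_,hh).round(4),'zmed',np.median(q[:,2]).round(4),'mean',q.mean(0).round(4))
# dish: grey low saturation
for n in('top','scene'):
    z=np.load(n+'0.npz'); im,d=z['im'],z['d']; P=pts(n,d); hsv=cv2.cvtColor(im,cv2.COLOR_RGB2HSV)
    u,v={'top':(419,172),'scene':(230,202)}[n]; w=24
    m=np.zeros(d.shape,np.uint8); m[v-w:v+w,u-w:u+w]=((hsv[...,1]<60)&(hsv[...,2]>70))[v-w:v+w,u-w:u+w]
    c=max(cv2.findContours(m,0,1)[0],key=cv2.contourArea); e=cv2.fitEllipse(cv2.convexHull(c)); print(n,'dish',e,ray(n,*e[0],.0515).round(4),'z',np.median(P[m>0][:,2]))
    cv2.imwrite(f'pics/dish_{n}.png',cv2.resize(im[v-40:v+40,u-40:u+40,::-1],None,fx=6,fy=6,interpolation=cv2.INTER_NEAREST))
E
python3 m.py
```

```text
table z 2.9752481878937512e-05
pillar (203.8, 230.5) r 12.7 diam mm 49.92101813296819 ray [0.5497 0.302  0.105 ] zmed 0.1035 mean [0.5498 0.3024 0.1035]
small (210.5, 275.0) r 9.9 diam mm 40.334310005235984 ray [0.459  0.2948 0.065 ] zmed 0.0635 mean [0.4588 0.2952 0.0634]
fA (390.3, 237.2) r 13.5 diam mm 49.77232931691371 ray [ 0.5454 -0.0628  0.15  ] zmed 0.1489 mean [ 0.5454 -0.063   0.1489]
fB (468.0, 280.6) r 14.2 diam mm 50.96283751945124 ray [ 0.4698 -0.2057  0.15  ] zmed 0.1492 mean [ 0.4697 -0.206   0.1491]
fC (507.3, 204.5) r 14.1 diam mm 50.82762762692757 ray [ 0.6124 -0.2816  0.15  ] zmed 0.1493 mean [ 0.6126 -0.2819  0.1492]
vase (277.2, 268.4) r 7.7 diam mm 28.699358690061487 ray [0.4818 0.1471 0.1466] zmed 0.1449 mean [0.4817 0.1473 0.1449]
top dish ((418.5154724121094, 171.7548065185547), (31.3311710357666, 32.89178466796875), 112.56351470947266) [ 0.69   -0.1402  0.0515] z 0.05051636974164277
scene dish ((229.3981475830078, 202.0856475830078), (21.676063537597656, 28.24658203125), 79.18976593017578) [ 0.6924 -0.1414  0.0515] z 0.05178617951536364
```

Candle and dish sizes and heights match the values given. A and C lie 229 mm apart against 230 mm expected, and the spike from ring symmetry is (.688,-.139), within 2 mm of the dish centre. I'll cross-check with the scene camera, and check bucket clearance and tray yaw before moving.

```bash
cat > m2.py <<'E'
from h import *
n='scene'; z=np.load('scene0.npz'); im,d=z['im'],z['d']; P=pts(n,d); hsv=cv2.cvtColor(im,cv2.COLOR_RGB2HSV)
for nm,p,h in[('pillar',(.5497,.302),.105),('A',(.5454,-.0628),.15),('B',(.4698,-.2057),.15),('C',(.6124,-.2816),.15)]:
    m=((np.hypot(P[...,0]-p[0],P[...,1]-p[1])<.035)&(abs(P[...,2]-h)<.006)&(hsv[...,1]<130)&(d>0)).astype(np.uint8)
    c=max(cv2.findContours(m,0,1)[0],key=cv2.contourArea); e=cv2.fitEllipse(c); Mm=cv2.moments(m,True)
    g=(Mm['m10']/Mm['m00'],Mm['m01']/Mm['m00']); print(nm,e,m.sum(),ray(n,*g,h).round(4))
z=np.load('top0.npz'); im,d=z['im'],z['d']; P=pts('top',d)
m=(abs(P[...,2]-.045)<.006)&(d>0)&(P[...,1]>.2)&(P[...,1]<.4)&(P[...,0]>.38)&(P[...,0]<.63)
r=cv2.minAreaRect(P[m][:,:2].astype(np.float32)*1000); print('tray',r)
b=(d>0)&(P[...,2]>.05)&(P[...,1]>.4)&(P[...,0]>.4); q=P[b]; print('bucket',q.min(0),q.max(0),np.hypot(q[:,0],q[:,1]).min())
print(robot.read_tcp_rot())
E
python3 m2.py
```

```text
pillar ((420.85009765625, 198.13287353515625), (16.858123779296875, 21.132131576538086), 102.35183715820312) 302 [0.5538 0.3029 0.105 ]
A ((278.387451171875, 144.1090087890625), (14.8001708984375, 19.54595947265625), 84.37051391601562) 249 [ 0.5494 -0.0626  0.15  ]
B ((241.4405517578125, 112.21331024169922), (12.914335250854492, 18.168581008911133), 81.83743286132812) 204 [ 0.4741 -0.2056  0.15  ]
C ((187.42620849609375, 139.92832946777344), (14.068461418151855, 20.277854919433594), 77.84367370605469) 246 [ 0.6168 -0.2815  0.15  ]
tray ((504.74688720703125, 302.6588134765625), (131.68008422851562, 190.01739501953125), 84.51522827148438)
bucket [0.6809157  0.51883665 0.0575385 ] [0.87635115 0.71761267 0.12778382] 0.8951134219106112
[[ 9.33422540e-01 -3.58778761e-01 -4.02104638e-04]
 [-3.58778960e-01 -9.33421456e-01 -1.42931318e-03]
 [ 1.37474115e-04  1.47841982e-03 -9.99998898e-01]]
```

View pics/dish_top.png

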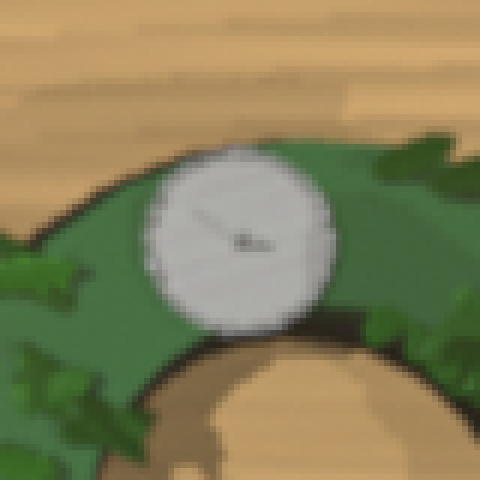

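The bare spike shows clearly in the crop, with its base near (240,240) at the dish centre. The two cameras differ by a constant 4 mm or so in x, so I'll use the mean. Bucket and vase are clear of the path, so I'll approach now, with the jaws across the tray's short side.

```bash
cat >> h.py <<'E'
a=np.radians(-5.5) 
def Rz():  # tool y across tray short side, near world -y
    t=TH; y=np.array([np.sin(t),-np.cos(t),0]); zz=np.array([0,0,-1.]); x=np.cross(y,zz); return np.stack([x,y,zz],1)
TH=0.
PIL=np.array([.5518,.3024]); SPK=np.array([.6906,-.1396])
E
python3 - <<'E'
from h import *
z=np.load('top0.npz'); P=pts('top',z['d'])
m=(abs(P[...,2]-.045)<.006)&(z['d']>0)&(P[...,1]>.2)&(P[...,1]<.4)&(P[...,0]>.38)&(P[...,0]<.63)
b=cv2.boxPoints(cv2.minAreaRect(P[m][:,:2].astype(np.float32)*1000)); print(b)
e=[b[1]-b[0],b[2]-b[1]]; e=max(e,key=np.linalg.norm); e=e*np.sign(e[0]); th=float(np.arctan2(e[1],e[0])); print(np.degrees(th))
open('h.py','a').write(f'TH={th}\n')
import h; h.TH=th; R=h.Rz(); print(R.round(3))
for p in([*PIL,.2],[*PIL,.056],[*PIL,.27],[*SPK,.27],[*SPK,.13]): print(robot.ik(p,R))
robot.goto([*PIL,.19],R)
robot.servo_line([*PIL,.057],speed=.1)
print(robot.read_t(),robot.read_position(),robot.read_force())
im,d=robot.grab_frame('scene'); cv2.imwrite('pics/s1.png',cv2.resize(im[100:300,320:520,::-1],None,fx=3,fy=3))
im,d=robot.grab_frame('top'); cv2.imwrite('pics/t1.png',im[...,::-1])
E
```

```text
[[403.8801  246.20126]
 [593.0275  228.03915]
 [605.61365 359.11636]
 [416.46625 377.27847]]
-5.4847785073036395
[[ 0.995 -0.096  0.   ]
 [-0.096 -0.995  0.   ]
 [ 0.     0.    -1.   ]]
[ 46.47101399  17.28738461  -7.61128969   0.         -65.1013257
  38.04420751]
[ 46.47101399  25.02381524 -16.92283805   0.         -48.05334671
  38.04420751]
[ 46.47101399  14.92021734  -1.63221407   0.         -73.44756859
  38.04420751]
[  4.36866683  22.17649031   8.72342447   0.         -76.54693416
  80.14655466]
[  4.36866683  27.041372    -2.21802878   0.         -60.74059922
  80.14655466]
3.2417 [0.55220108 0.30272624 0.05773196] [-0.05571893 -1.04717329 -0.22713512]
```

View pics/s1.png

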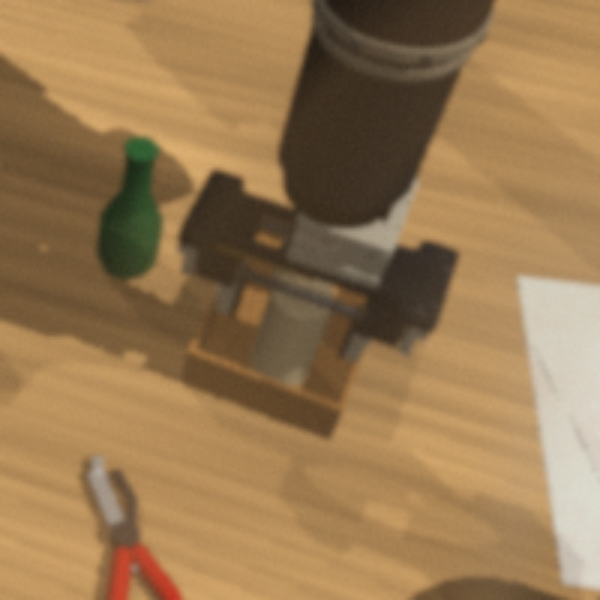

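View pics/t1.png

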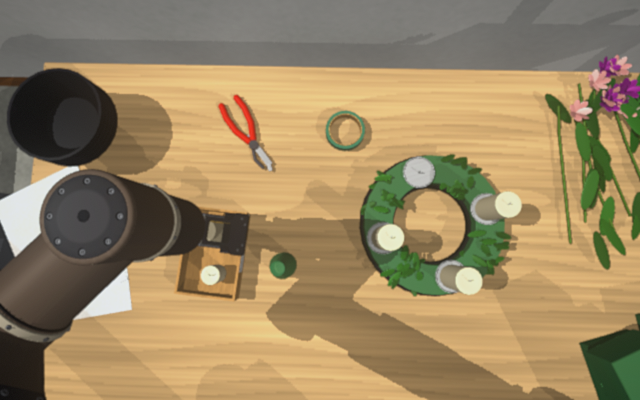

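The fingers straddle the pillar (crop (290,330)), clear of the vase, tray walls and small candle. I'll close and lift.

```bash
python3 - <<'E'
from h import *
robot.move_gripper(0.0); print('w mm',robot.read_grip_width()*88, robot.read_force())
p=robot.read_position(); 
robot.servo_line([p[0],p[1],.27],speed=.12)
print(robot.read_t(),robot.read_position(),robot.read_force(),robot.read_grip_width()*88)
im,d=robot.grab_frame('scene'); np.savez('s2.npz',im=im,d=d); cv2.imwrite('pics/s2.png',cv2.resize(im[50:300,270:520,::-1],None,fx=2.4,fy=2.4))
E
```

```text
w mm 49.807065306373204 [0.05056687 1.5025521  0.6521613 ]
5.9667 [0.55171725 0.30248493 0.26915677] [-0.67961644  0.1443443  -2.56268152] 49.525513580261155
```

View pics/s2.png

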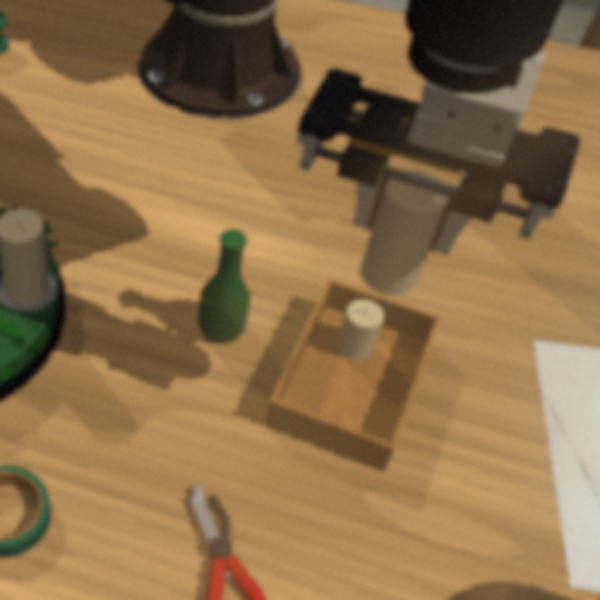

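The pillar is held upright at 49.5 mm grip width, and the small candle still stands in its place. I'll carry it over the spike and stop high to check.

```bash
python3 - <<'E'
from h import *
robot.servo_line([*SPK,.27],speed=.13)
print(robot.read_t(),robot.read_position())
robot.servo_line([*SPK,.165],speed=.08); robot.dwell(.3)
print(robot.read_t(),robot.read_position(),robot.read_tcp_rot().round(4),robot.read_force(),robot.read_grip_width()*88)
for n in('scene','top'):
    im,d=robot.grab_frame(n); np.savez(n+'3.npz',im=im,d=d)
    v,u=(80,130) if n=='scene' else (80,290)
    cv2.imwrite(f'pics/{n}3.png',cv2.resize(im[v:v+200,u:u+250,::-1],None,fx=3,fy=3,interpolation=cv2.INTER_CUBIC))
E
```

```text
9.7333 [ 0.69056671 -0.13934564  0.27006467]
11.4917 [ 0.6906488  -0.13962224  0.16521988] [[ 9.954e-01 -9.560e-02  3.000e-04]
 [-9.560e-02 -9.954e-01 -0.000e+00]
 [ 3.000e-04 -0.000e+00 -1.000e+00]] [ 0.59063301  0.2962824  -2.20420386] 50.33358688773299
```

View pics/scene3.png

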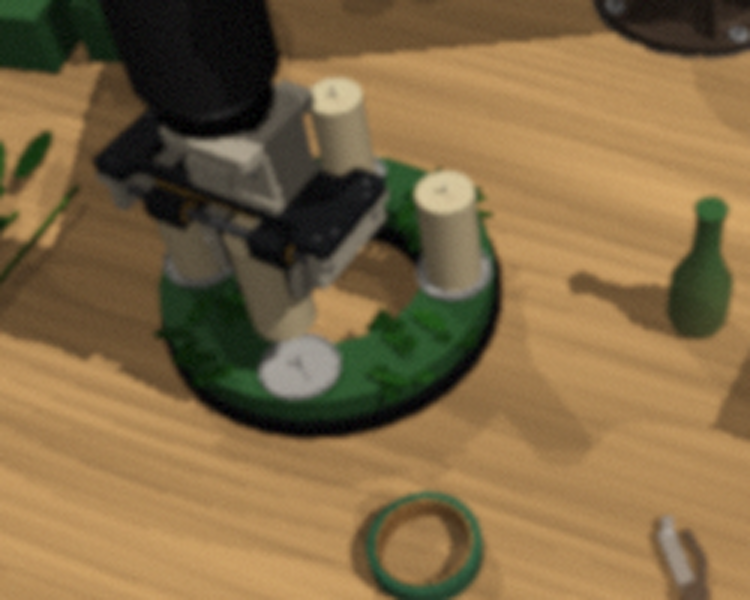

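View pics/top3.png

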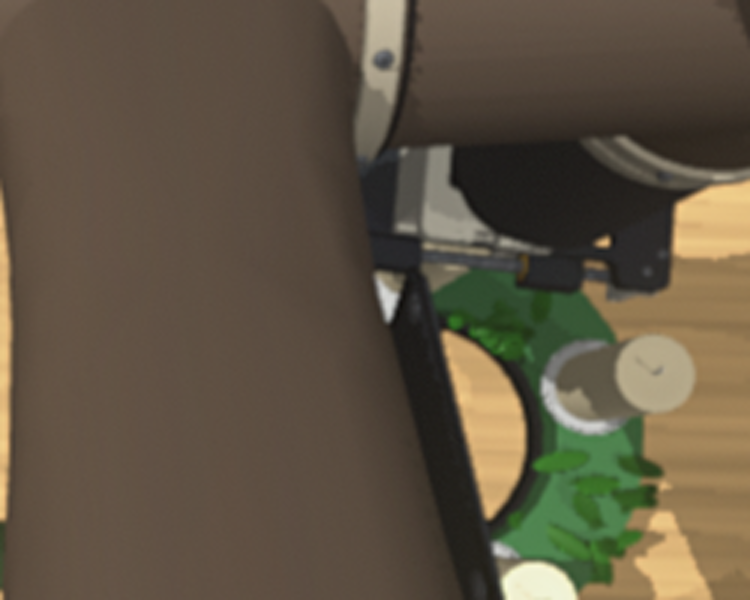

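In the scene crop the held pillar hangs just above the bare dish, with its underside at about (285,335) and the dish at (300,367). The top view is blocked by the arm. I'll fit the pillar's side surface in scene depth and compare its axis, underside and tilt with a fitted candle measured the same way.

```bash
cat > fit.py <<'E'
from h import *
from scipy.optimize import least_squares
def fit(f,c,zr,lab,r=.025):
    z=np.load(f); im,d=z['im'],z['d']; P=pts('scene',d); hsv=cv2.cvtColor(im,cv2.COLOR_RGB2HSV)
    m=(np.hypot(P[...,0]-c[0],P[...,1]-c[1])<.04)&(P[...,2]>zr[0])&(P[...,2]<zr[1])&(d>0)&(hsv[...,0]>12)&(hsv[...,0]<32)&(hsv[...,1]>30)&(hsv[...,1]<150)
    m=cv2.erode(m.astype(np.uint8),np.ones((3,3)))>0
    q=P[m]; zc=np.mean(zr)
    g=lambda s:np.hypot(q[:,0]-s[0]-s[2]*(q[:,2]-zc),q[:,1]-s[1]-s[3]*(q[:,2]-zc))-r
    s=least_squares(g,[*c,0,0],loss='soft_l1',f_scale=.002).x
    print(lab,m.sum(),'axis@%.3f'%zc,s[:2].round(4),'tilt deg',np.degrees(s[2:]).round(2),'rms mm',1e3*np.sqrt(np.mean(g(s)**2)),'zmin',q[:,2].min())
    return s
E
python3 - <<'E'
from fit import *
fit('scene0.npz',(.549,-.0626),(.06,.14),'A'); fit('scene0.npz',(.474,-.2056),(.085,.14),'B'); fit('scene0.npz',(.617,-.2815),(.07,.14),'C')
fit('scene3.npz',(.549,-.0626),(.06,.14),'A now'); fit('scene3.npz',(.6906,-.1396),(.10,.18),'held'); 
# underside visible edge: lowest candle pixel vs prediction
z=np.load('scene3.npz'); im=z['im']; P=pts('scene',z['d'])
cu=[proj('scene',(.6906+.025*np.cos(t),-.1396+.025*np.sin(t),.165-.0527)) for t in np.linspace(0,2*np.pi,72)]
print('pred bottom ellipse max v',max(c[1] for c in cu),'at u',max(cu,key=lambda c:c[1])[0])
u=int(round(max(cu,key=lambda c:c[1])[0])); 
for v in range(180,204,1): print(v,im[v,u],P[v,u].round(3))
E
```

```text
A 294 axis@0.100 [ 0.5464 -0.0646] tilt deg [ 0.17 -0.06] rms mm 0.9562560209126548 zmin 0.06431595883311957
B 183 axis@0.113 [ 0.4703 -0.2082] tilt deg [0.21 0.25] rms mm 1.3070682524649557 zmin 0.08719826227313861
C 254 axis@0.105 [ 0.6141 -0.2843] tilt deg [-0.18  0.57] rms mm 1.1297450832632043 zmin 0.07415784868188034
A now 291 axis@0.100 [ 0.5463 -0.0644] tilt deg [ 0.46 -0.24] rms mm 0.9956033761272193 zmin 0.062221541615613746
held 265 axis@0.140 [ 0.6893 -0.141 ] tilt deg [0.27 0.72] rms mm 1.2751417592148957 zmin 0.11817371922501899
pred bottom ellipse max v 194.6167753617884 at u 223.9011453552856
180 [91 82 62] [ 0.706 -0.124  0.159]
181 [88 77 61] [ 0.706 -0.126  0.155]
182 [91 80 62] [ 0.708 -0.125  0.153]
183 [95 85 64] [ 0.71  -0.124  0.153]
184 [101  90  69] [ 0.708 -0.126  0.147]
185 [113 101  77] [ 0.709 -0.126  0.144]
186 [127 115  88] [ 0.711 -0.126  0.143]
187 [134 119  91] [ 0.711 -0.127  0.139]
188 [133 120  92] [ 0.711 -0.127  0.135]
189 [137 124  93] [ 0.712 -0.127  0.133]
190 [132 120  92] [ 0.71  -0.13   0.125]
191 [134 120  91] [ 0.712 -0.129  0.124]
192 [132 118  94] [ 0.711 -0.131  0.118]
193 [130 122 105] [ 0.712 -0.131  0.115]
194 [139 133 124] [ 0.675 -0.167  0.052]
195 [149 143 138] [ 0.678 -0.165  0.052]
196 [154 151 145] [ 0.679 -0.165  0.05 ]
197 [159 157 150] [ 0.684 -0.162  0.053]
198 [163 156 151] [ 0.687 -0.159  0.054]
199 [163 160 152] [ 0.69  -0.158  0.054]
200 [162 159 152] [ 0.692 -0.157  0.052]
201 [163 158 151] [ 0.695 -0.155  0.052]
202 [163 160 153] [ 0.696 -0.155  0.051]
203 [164 159 153] [ 0.7   -0.152  0.052]
```

Measured the same way, the fitted candles put the spike at (.6902,-.1406) and the held axis at (.6893,-.1410). It is under 1 mm off, with tilt under 1° (within noise). I'll descend to an underside of 78 mm with a small correction.

```bash
python3 - <<'E'
from fit import *
T=[.6914,-.1393,.1307]
robot.servo_line(T,speed=.04); robot.dwell(.5)
print(robot.read_t(),robot.read_position(),robot.read_force(),robot.read_grip_width()*88,abs(robot.read_qvel()).max())
im,d=robot.grab_frame('scene'); np.savez('scene4.npz',im=im,d=d)
cv2.imwrite('pics/scene4.png',cv2.resize(im[130:230,170:300,::-1],None,fx=6,fy=6,interpolation=cv2.INTER_CUBIC))
cv2.imwrite('pics/full4.png',im[...,::-1])
fit('scene4.npz',(.6906,-.1396),(.075,.135),'held')
fit('scene4.npz',(.549,-.0626),(.06,.14),'A now')
# depth-break test of the underside edge in several columns, against cylinder at fit z
P=pts('scene',d)
for b in(.074,.078,.082):
    cu=np.array([proj('scene',(.6902+.025*np.cos(t),-.1406+.025*np.sin(t),b)) for t in np.linspace(0,2*np.pi,180)])
    print(b,[(u,round(cu[abs(cu[:,0]-u)<.6][:,1].max(),1)) for u in range(220,236,3)])
for u in range(220,236,3):
    print(u,[(v,round(float(P[v,u,2]),3),int(im[v,u,0])-int(im[v,u,2])) for v in range(200,214)])
E
```

```text
13.1 [ 0.69143375 -0.13927943  0.13077399] [ 0.44395329  0.29558461 -0.96598956] 49.86913373443027 0.09243955391285298
held 186 axis@0.105 [ 0.69   -0.1409] tilt deg [-0.12  0.7 ] rms mm 0.9178604656681068 zmin 0.08504714729279644
A now 294 axis@0.100 [ 0.5464 -0.0644] tilt deg [ 0.18 -0.03] rms mm 1.0059916097595027 zmin 0.06167726237383289
0.074 [(220, np.float64(202.1)), (223, np.float64(203.6)), (226, np.float64(204.1)), (229, np.float64(204.0)), (232, np.float64(203.3)), (235, np.float64(201.7))]
0.078 [(220, np.float64(201.3)), (223, np.float64(202.7)), (226, np.float64(203.2)), (229, np.float64(203.0)), (232, np.float64(202.2)), (235, np.float64(200.5))]
0.082 [(220, np.float64(200.7)), (223, np.float64(201.8)), (226, np.float64(202.2)), (229, np.float64(201.9)), (232, np.float64(201.1)), (235, np.float64(199.3))]
220 [(200, 0.082, 21), (201, 0.05, 16), (202, 0.052, 9), (203, 0.052, 7), (204, 0.051, 8), (205, 0.05, 7), (206, 0.052, 7), (207, 0.052, 10), (208, 0.051, 11), (209, 0.054, 9), (210, 0.051, 8), (211, 0.049, 5), (212, 0.048, 1), (213, 0.048, -2)]
223 [(200, 0.089, 32)
[... 530 characters left out ...]
 27), (203, 0.051, 14), (204, 0.053, 11), (205, 0.052, 11), (206, 0.051, 12), (207, 0.052, 12), (208, 0.052, 12), (209, 0.054, 10), (210, 0.052, 11), (211, 0.052, 9), (212, 0.051, 6), (213, 0.05, 6)]
232 [(200, 0.084, 38), (201, 0.052, 27), (202, 0.051, 18), (203, 0.053, 14), (204, 0.054, 10), (205, 0.051, 10), (206, 0.052, 11), (207, 0.054, 9), (208, 0.054, 9), (209, 0.051, 10), (210, 0.051, 10), (211, 0.053, 9), (212, 0.051, 6), (213, 0.049, 3)]
235 [(200, 0.052, 15), (201, 0.05, 12), (202, 0.052, 9), (203, 0.054, 13), (204, 0.051, 10), (205, 0.051, 11), (206, 0.051, 11), (207, 0.05, 10), (208, 0.05, 8), (209, 0.053, 10), (210, 0.055, 7), (211, 0.051, 7), (212, 0.051, 3), (213, 0.048, -1)]
```

View pics/scene4.png

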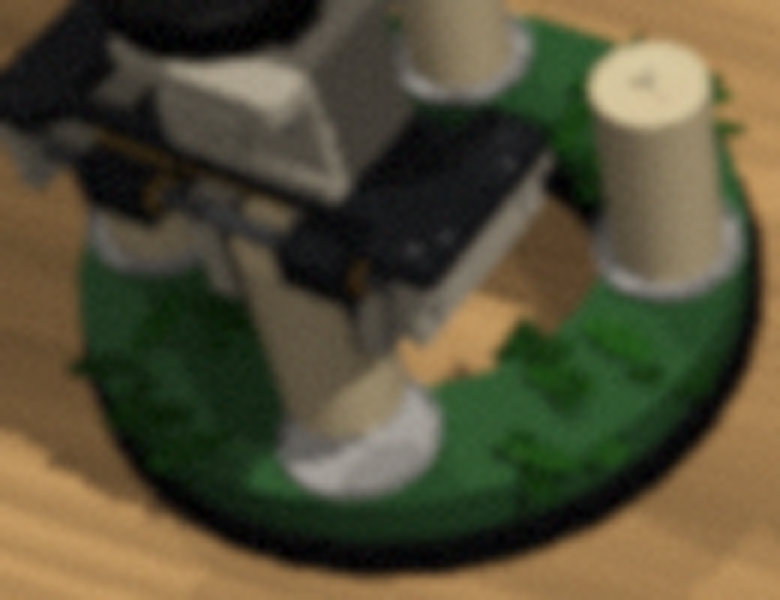

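View pics/full4.png

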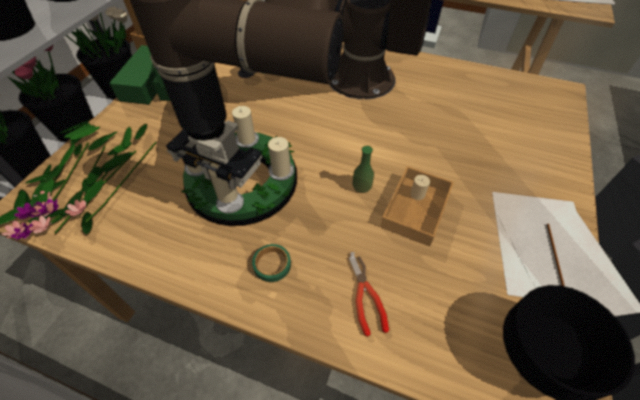

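The full view shows the vase, small candle, tape and secateurs where they were. In the crop the pillar's underside edge is at about (350,430), above the bare dish, with no contact. The edge gives an underside of about 78–81 mm and the arm pose gives 78 mm. I'll do one steadiness check, since the force reading changed, then hand in.

```bash
python3 - <<'E'
from h import *
F=[]
for i in range(10): robot.dwell(.05); F.append(robot.read_force())
print(np.mean(F,0),np.std(F,0),robot.read_position(),robot.read_grip_width()*88,robot.read_t())
a=np.load('scene0.npz')['im'];b=np.load('scene4.npz')['im']
for n,(u,v,w) in dict(vase=(363,170,22),small=(421,186,10),tape=(271,262,25),sec=(368,292,45)).items():
    A,B=[cv2.cvtColor(x[v-w:v+w,u-w:u+w],cv2.COLOR_RGB2GRAY).astype(np.float32) for x in(a,b)]
    print(n,cv2.phaseCorrelate(A,B,cv2.createHanningWindow((2*w,2*w),cv2.CV_32F)))
if np.abs(np.mean(F,0)).max()<4: robot.job_done(); print('done')
E
```

```text
[ 0.00496613 -0.09306523 -1.71942777] [0.43303897 0.39227276 0.48079007] [ 0.69139601 -0.1392925   0.13067209] 50.404132330844156 13.65
vase ((0.5563908037741001, 0.4809992265143066), 1.0678427321822554)
small ((-0.22128053222278687, -0.11660742042977645), 0.8366716456413269)
tape ((0.07976408627522602, -0.050474676849173505), 0.875239790725708)
sec ((-0.005780450115231872, 0.07624368485087984), 0.9870686918423499)
the job is handed in; nothing more can be done
done
```

I gripped the pillar in the tray and lifted it so its underside was about 217 mm above the table, well above the fitted candles' tops. I then carried it over the bare spike, lowered it, and handed in at 13.65 s with it still held.

**Last checks:**
- **Centring:** the pillar's axis is within about 0.5 mm of the spike position worked out from the fitted candles, measured the same way with the scene camera. The side camera's dish centre was up to 2.5 mm from that position. The two cameras also disagreed by about 4 mm in x, so I used their mean. The top camera could not see the pillar at the end because the arm was in the way.
- **Upright:** measured tilt is 0.7° or less, about the same as the fitted candles show by this method.
- **Height:** the arm's position puts the underside at 78 mm, 10 mm above the tip. The image edge suggests 78–81 mm, so the gap could be up to about 13 mm.
- **Contact:** the mean force is −1.7 N vertically, which is just the candle's weight, so nothing is touching. One reading after the descent was lower (−1.0 N) but was within sensor noise.
- **Other items:** the tape and secateurs shifted less than 0.1 pixel between images, and the small candle about 0.25 pixel. The vase read about 0.7 pixel. I put that down to the arm's shadow changing, because nothing came near it, but I did not measure it separately.

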